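# Put the tools away in the latched case

### The job

Turn the quarter-turn latch on the tool case (feel which way it goes), swing the lid up until it stands open about upright, and put away the two loose tools: lay the brush in the bay that holds the other brush and the filling knife in the bay that holds the other filling knife, lying flat inside. Set the tools down, do not drop or throw them, and leave everything else on the table where it is; the case stays open.

Things in the scene. Friction and masses are not known exactly. Their poses are not given: they have to be found in the camera images.
- case: Grey tool case, fixed, 220 (x) x 400 (y) x 75 mm without lid, walls and floor 8 mm. Origin: centre of underside; x points away from the robot to the hinge side. A low divider along x at y = 0 (6 mm thick, top 37 mm above the table) makes two bays, 204 x 189 mm, at y > 0 and y < 0. Under the lid, keeper and stop sit on the front wall (|y| < 45, 32 mm deep, 29 to 73 mm above the table).
- lid (a joint): Angle of the aluminium lid, rad: 0 shut, 1.57 upright, 1.75 fully open, leaning back. 220 x 400 x 10 mm, 0.5 kg, hinged along the case's far top edge, parallel to the case's y. A stiff hinge: the lid stays at any angle where it is left; lifting it at the knob takes about 8 N. Shut, its top face is 85 mm above the table. The latch's tongue hangs 36 mm below that face.
- lid_hinge (a point): Point on the hinge axis in the middle of its length, 75 mm above the table, level with the shut lid's underside. Its axes turn with the lid: shut, parallel to the case's; opening turns them about y, so that the lid's free edge, on its -x side, goes up.
- lid_edge (a point): Middle of the lid's free (front) edge at its underside, 220 mm from the hinge axis; axes as lid_hinge.
- latch (a joint): Angle of the cam latch knob, rad, counter-clockwise from above positive; starts locked, within 0.1 of 0. One way it turns a quarter turn freely (0.1 to 0.2 N m) to its end at 1.57 or -1.57, the lid being free beyond about 1.2; the other way it meets a hard stop at about 0.25. Which way is free changes and is hidden: feel it. While locked the lid gives only a degree.
- latch_grip (a point): Point on the knob's axis, 28 mm above the lid's top face, where to grip. Black disc, 64 mm across, 6 mm thick, with an upright straight grip bar 62 mm long, 14 mm thick, top 41 mm above the lid's face. x runs along the bar (locked: parallel to the case's x), z up along the axis, which lies 170 mm from the hinge, in the middle of the case's width.
- brush: Flat paint brush, 170 mm long, lying on the table to one side of the case. Origin: underside, mid-width; x points to the bristles, z up. Wooden handle, 20 mm high, from x = -88 to 10 mm, 24 mm wide from x = -45 to 10, 30 mm wide behind. Steel ferrule and dark bristle block, 52 mm wide, up to 20 mm high, reach to x = 82. 60 to 125 g.
- scraper: Filling knife, 170 mm long, lying on the table to the other side of the case. Origin: underside, mid-width; x points to the blade, z up. Wooden handle, 20 mm high, from x = -88 to 10 mm, 24 mm wide from x = -45 to 10, 30 mm wide behind. Flat steel blade, 4 mm thick at the underside, widening to 74 mm, reaches to x = 82. 60 to 125 g.
- stored_brush: A like brush, lying in the outer half of one bay, parallel to the case's x; which bay changes. Origin: underside, mid-width; x points to the bristles, z up. Wooden handle, 20 mm high, from x = -88 to 10 mm, 24 mm wide from x = -45 to 10, 30 mm wide behind. Steel ferrule and dark bristle block, 52 mm wide, up to 20 mm high, reach to x = 82. 60 to 125 g.
- stored_scraper: A like filling knife in the outer half of the other bay, parallel to the case's x. Origin: underside, mid-width; x points to the blade, z up. Wooden handle, 20 mm high, from x = -88 to 10 mm, 24 mm wide from x = -45 to 10, 30 mm wide behind. Flat steel blade, 4 mm thick at the underside, widening to 74 mm, reaches to x = 82. 60 to 125 g.
- tape: Bystander: roll of paper masking tape lying flat, 100 mm across, 30 mm high. Origin: centre of its underside.
- sanding_block: Bystander: cork sanding block 100 x 60 x 30 mm. Origin: centre of its underside.
- putty: Bystander: grey jar, 90 mm across, 90 mm high. Origin: centre of its underside.
- cup: Bystander: white plastic cup, 80 mm across, 100 mm high. Origin: centre of its underside.
Things that resemble listed ones, but are neither listed nor needed, are in the scene too. What is shaped like the brush but purple is not meant.

How it is judged:
By the outcome, as a careful person would: the job done as asked, in the order asked, and still so for the second after the job is handed in, with the robot touching nothing.
It also fails if it takes over 72 s, if anything falls off the work surface, if the arm or the gripper's body presses on something with over 40 N, if the wrist force passes 120 N, or if a joint passes its speed limit or range.

### The arm

A 6-joint arm with a two-finger parallel gripper is mounted at the origin on the work surface. World frame = base frame: x ahead of the robot, y to its left, z up, the work surface at z = 0. Lengths are in mm, angles in rad, forces in N, time in s.
With the tool pointing down it reaches from about 350 to 975 mm from the base axis. Payload 7.1 kg.
Tool frame: the origin (TCP) lies midway between the tips of the shut fingers; the grasp point (between the pads) lies pinch_z behind it (pinch_z is the distance from the TCP to the grasp point, in mm); z points along the fingers, y is the line along which they close (so a half turn about z gives the same grasp; the last joint's range is limited). The gripper opens to 88 mm and grips with 3 to 60 N. Pads are 20 mm wide; open, the fingers measure 115 mm over their backs; the gripper's body (75 mm by 178 mm) begins 61 mm behind the grasp point.
Start: joints at [1.303, 0.423, 1.63, -0, 1.089, -0.019], TCP at [153.869, 605.747, 222.675] pointing down, gripper open.
Joint ranges: [-3, 3], [-0.9, 2.11], [0.09, 2.58], [-1.31, 4.45], [0.11, 2.69], [-2.54, 2.54]. Speed limits (rad/s): [2.39, 2.39, 3.01, 3.14, 3.14, 3.14].

### API

Orientations are given as a rotation vector (axis times angle).
In Python, from workcell import get_obs, get_image, close_job, pinch_z gives the robot as it stands.
- The arm moves only by the tool jog_arm, never from a script. Its argument "commands" is a list of rows, each a list of 3 entries, a list of its own where there are three numbers: the gripper command: -1 is shut, 1 is fully open, values between are in proportion, then the shift along the tool's x, y, z as a fraction of full scale, then the turn, a rotation vector about the tool's x, y, z as a fraction of full scale. In form: [[gripper, [tx, ty, tz], [rx, ry, rz]], ...]. A call has 1 to 10 rows; each row shifts and turns the commanded pose from where the row before left it, along the tool's axes as they then stand; what a row does not reach is not made up. Full scale, the value 1, is 0.1 m for a shift and 45 degrees for a turn. A row lasts 1/10 s, in which the tool goes at most 50 mm and 8.59 degrees, less where a joint would pass 70% of its speed; a pose out of reach is approached as far as the arm can. A call with a number of a shift or a turn outside -1 to 1 is refused whole. A call with a gripper value outside its range is refused whole. The fingers move at their own pace and stop on an object; the grip force is fixed at half the most. Time passes only in rows, so rows that do not move let the fingers close. It gives the time, the measured TCP pose, the force, the opening and the grip force at its end, in the units of the state.
- get_obs(): the state, without advancing time (a new reading comes with each control period).
- get_image(name): name is "side" or "top" or "wrist"; returns a dict with "image" (400x640x3 uint8, blue, green, red), "z_map" (400x640 float32, mm along the optical axis (not along the pixel's ray), 0 where there is no reading), "intrinsics" (3x3 intrinsics, pixels), "eye" and "orientation" of the camera in the world; the wrist camera has in their place "mount" (4x4, takes a point from camera to tool coordinates, whose origin is the TCP and whose axes are the flange's). Camera axes: x right, y down, z forward; pixel columns grow to the right and rows downward; lengths in mm; the calibration is good to about 2 mm. A picture is of the moment at which its call begins: read the wrist's pose just before it.
- close_job(): hands the job in; it is judged then, once.
The state is a dict: "t": time; "qpos": joint angles; "qvel": joint speeds; "joint_torque": joint torques, N m; "ee_pos": TCP position; "orientation": TCP orientation; "ft_force": force on the tool from outside, world axes, zero at the start; "moment": the same for the moment, N m; "width": finger opening in mm; "grasp_force": force on a finger pad.
Only numpy, scipy, OpenCV 4.12 (cv2) and the standard library are available. Lean on these libraries where they do the work, as an engineer would, in place of code of your own. Each camera call takes 0.05 s, during which the arm holds its last target. There are 200 camera calls.

## Working session

There is one attempt and no reset: what is moved stays moved. The work goes in short steps, Python scripts to look and compute and a tool call to move; the robot and the scene stay as the last step left them, time stands still between calls to the robot, and variables do not carry over. Pictures are saved under pics/ and viewed, at most 10 in all, crops included, and the job is handed in when it is done.

Besides the shell and the picture viewer there is one more tool, called after "Call:" by a JSON object that holds its "method" and its "body". jog_arm: Moves the arm, as the interface text tells. Its arguments: {"type":"object","properties":{"commands":{"type":"array","items":{"type":"array"}}},"required":["commands"]}

```bash
mkdir -p pics; ls
cat > h.py <<'E'
import numpy as np, cv2
from scipy.spatial.transform import Rotation as R
from workcell import get_obs, get_image, close_job, pinch_z
def rot(o):
    o=np.array(o,float)
    return o if o.shape==(3,3) else R.from_rotvec(o).as_matrix() if o.size==3 else R.from_quat(o).as_matrix()
def cam(name):
    o=get_obs(); d=get_image(name)
    if 'mount' in d:
        T=np.eye(4);T[:3,:3]=rot(o['orientation']);T[:3,3]=o['ee_pos'];M=T@np.array(d['mount'])
    else:
        M=np.eye(4);M[:3,:3]=rot(d['orientation']);M[:3,3]=d['eye']
    d['M']=M;return d
def pts(d):
    K=np.array(d['intrinsics']);v,u=np.mgrid[:400,:640];z=d['z_map']
    p=np.stack([(u-K[0,2])/K[0,0]*z,(v-K[1,2])/K[1,1]*z,z],-1)
    return p@d['M'][:3,:3].T+d['M'][:3,3]
E
python3 - <<'E'
from h import *
print(get_obs(),pinch_z)
for n in('top','side'):
    d=cam(n);cv2.imwrite(f'pics/{n}0.png',d['image']);print(n,d['eye'],d['orientation'],d['intrinsics'],(d['z_map']>0).mean())
    np.savez(f'{n}0.npz',P=pts(d),im=d['image'])
E
```

```text
pics
{'t': 0.0, 'qpos': array([ 1.30294738e+00,  4.23804508e-01,  1.63066115e+00, -1.81639127e-05,
        1.08861929e+00, -1.90118613e-02]), 'qvel': array([ 3.18889825e-04,  4.02677605e-04, -5.70822818e-04,  3.09063082e-05,
       -3.93004207e-05, -4.36260353e-05]), 'joint_torque': array([ 1.86986028e-03, -5.44642389e+01, -2.73660064e+01,  6.43975753e-02,
        2.30304559e-02, -1.34423967e-04]), 'ee_pos': array([153.76597886, 605.22732321, 221.9357245 ]), 'orientation': array([-3.89826969e-01, -3.11711305e+00,  2.32347920e-03]), 'ft_force': array([ 0.29045886, -0.16085921, -0.13371978]), 'moment': array([-0.00424305,  0.00327841, -0.03246382]), 'grasp_force': 0.0, 'width': 87.63901418366952} 18.700000000000003
top [ 404.45130165    9.43147139 1354.48637776] [-2.14280306  2.19773264 -0.12352111] [[429.38424422   0.         314.46753798]
 [  0.         429.38424422 199.28530528]
 [  0.           0.           1.        ]] 0.9960078125
side [ 443.47421561 -910.75017735 1260.69340829] [-2.46794981  0.08943367 -0.04891353] [[428.57039412   0.         322.9653768 ]
 [  0.         428.57039412 203.76794803]
 [  0.           0.           1.        ]] 0.99605078125
```

View pics/top0.png

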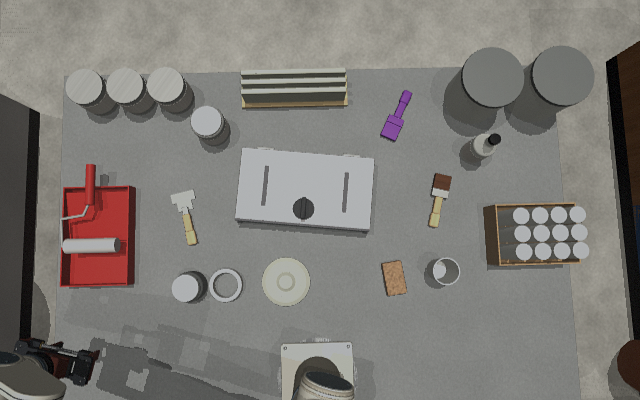

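View pics/side0.png

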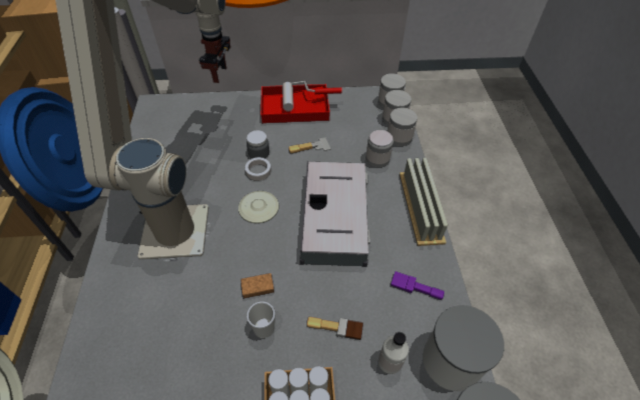

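The top view shows the case at about (305,190) with the knob at (303,208), the filling knife at (185,215), and the brown-bristled brush at (440,200). There are two brush-shaped things: brown and steel at (440,200), and purple at (397,115). The brown one is meant, since purple is excluded. I'll measure these and make a crop to confirm.

Run:
```python
from h import *
f=np.load('top0.npz');P=f['P'];im=f['im'];Z=P[...,2]
def box(m,n):
    p=P[m][:,:2].astype(np.float32);r=cv2.minAreaRect(p);c=cv2.boxPoints(r);print(n,m.sum(),'c',np.round(r[0],1),'size',np.round(r[1],1),'ang',round(r[2],2),'z',np.round(np.percentile(P[m][:,2],[5,50,95]),1));return r
def roi(x0,y0,x1,y1):
    m=np.zeros(Z.shape,bool);m[y0:y1,x0:x1]=1;return m
lid=roi(225,140,385,240)&(Z>78)&(Z<93);box(lid,'lid')
box(roi(280,190,330,230)&(im.max(2)<70)&(Z>86),'knob');box(roi(280,190,330,230)&(Z>112),'bar')
hsv=cv2.cvtColor(im,cv2.COLOR_BGR2HSV)
for n,r in(('scraper',(160,180,210,250)),('brush',(420,165,460,235))):
    R0=roi(*r);b=np.median(Z[R0]);print(n,'tablez',b)
    m=R0&(hsv[...,1]>60);mm=box(m,n+' wood/color')
    wood=R0&(hsv[...,1]>70)&(hsv[...,0]>15)&(hsv[...,0]<35)&(im.max(2)>100);box(wood,n+' wood')
    br=R0&(im.min(2)>150);box(br,n+' bright')
    if n=='brush': box(R0&(hsv[...,1]>70)&(hsv[...,0]<15),'bristle')
    box(R0&(Z>b+3),n+' z')
def crop(r,k):
    x0,y0,x1,y1=r;return cv2.resize(im[y0:y1,x0:x1],None,fx=k,fy=k,interpolation=cv2.INTER_CUBIC)
cv2.imwrite('pics/crop1.png',np.hstack([crop((150,170,220,260),5),crop((375,80,465,170),5)[:450],] and [cv2.resize(crop((150,170,220,260),5),(350,450)),crop((375,145,465,235),5)]))
```

```text
lid 9614 c [575.9  25.6] size [400.9 227.7] ang 83.73 z [81.7 86.  90.4]
knob 307 c [479.8  22.8] size [118.3  97.1] ang 49.45 z [ 88.1  93.6 128.9]
bar 110 c [472.6  28.5] size [139.8  22.2] ang 6.63 z [121.5 126.4 132.3]
scraper tablez 2.294851243146013
scraper wood/color 267 c [463.6 388.1] size [96.5 29.4] ang 11.46 z [14.  20.4 25.6]
scraper wood 180 c [464.  388.8] size [95.5 29.4] ang 12.45 z [16.4 20.5 25.2]
scraper bright 358 c [471.5 237.2] size [468.2  79.3] ang 63.97 z [ 1.4  5.9 14.3]
scraper z 795 c [506.9 246.2] size [478.6 217. ] ang 88.54 z [ 5.4  8.9 25.2]
brush tablez 1.2306170008507706
brush wood/color 518 c [ 457.2 -238.4] size [144.  485.9] ang 28.52 z [11.7 18.3 24. ]
brush wood 183 c [ 499.5 -381.4] size [27.8 95.1] ang 73.84 z [14.2 19.1 24.9]
brush bright 107 c [ 556.9 -395.9] size [48.7 21.1] ang 73.41 z [15.8 20.1 24.6]
bristle 237 c [ 519.  -207.1] size [ 63.6 485.9] ang 20.43 z [13.3 18.  22.7]
brush z 838 c [ 530.9 -226. ] size [222.2 486.1] ang 3.68 z [ 4.7 17.8 24.1]
```

View pics/crop1.png

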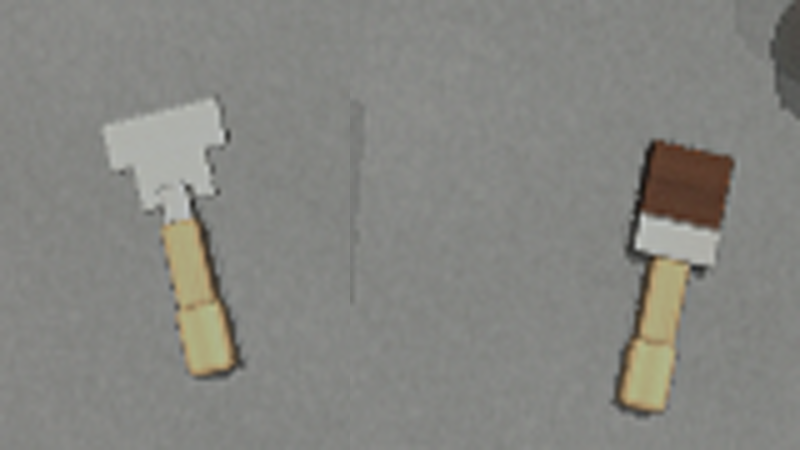

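The crop shows the filling knife (left) and the brown-bristled brush with steel ferrule (right). Both have their handles toward the robot. The purple brush is not in it. Next I'll move above the latch.

```bash
cat >> h.py <<'E'
def down(yang):  # tool down, tool y at angle yang deg
    a=np.radians(yang);y=np.array([np.cos(a),np.sin(a),0]);z=np.array([0,0,-1.]);return np.stack([np.cross(y,z),y,z],1)
def plan(pos,Rt,nt=1,ns=1):
    o=get_obs();R0=rot(o['orientation']);rv=R.from_matrix(R0.T@Rt).as_rotvec()
    s=Rt.T@(np.array(pos)-o['ee_pos'])
    print('turn total(frac)',np.round(rv/np.radians(45),3),'deg',np.round(np.degrees(rv),1),'/row',np.round(rv/np.radians(45)/nt,3))
    print('shift mm (after turn)',np.round(s,1),'/row frac',np.round(s/100/ns,3))
def st():
    o=get_obs();print('t',round(o['t'],2),'q',np.round(o['qpos'],2),'p',np.round(o['ee_pos'],1),'F',np.round(o['ft_force'],1),'M',np.round(o['moment'],2),'w',round(o['width'],1),'g',round(o['grasp_force'],1));Rm=rot(o['orientation']);print('y',np.round(Rm[:,1],3),'z',np.round(Rm[:,2],3))
E
python3 - <<'E'
from h import *
f=np.load('top0.npz');P=f['P'];im=f['im'];Z=P[...,2]
m=np.zeros(Z.shape,bool);m[190:225,285:325]=1
for lo,hi,z in((114,140,126),(87,100,91)):
    k=m&(Z>lo)&(Z<hi)&(im.max(2)<80);p=P[k];r=cv2.minAreaRect(p[:,:2].astype(np.float32));print(lo,k.sum(),np.round(r[0],1),np.round(r[1],1),round(r[2],1),np.median(p,0))
plan([475,33,260],down(83.73),2,20)
E
```

```text
114 104 [512.5  32.4] [13.8 61.1] 84.5 [510.86290867  32.17954485 126.29911341]
87 233 [508.6  48.9] [59.7 94.2] 15.2 [513.06215217  27.15685099  92.02645608]
turn total(frac) [-0.002 -0.    -0.177] deg [-0.1 -0.  -8. ] /row [-0.001 -0.    -0.089]
shift mm (after turn) [-381.8 -533.8  -38. ] /row frac [-0.191 -0.267 -0.019]
```

Call:
{"method": "jog_arm", "body": {"commands": [[1,[0,0,0],[0,0,-0.09]],[1,[0,0,0],[0,0,-0.09]],[1,[-0.19,-0.267,-0.02],[0,0,0]],[1,[-0.19,-0.267,-0.02],[0,0,0]],[1,[-0.19,-0.267,-0.02],[0,0,0]],[1,[-0.19,-0.267,-0.02],[0,0,0]],[1,[-0.19,-0.267,-0.02],[0,0,0]],[1,[-0.19,-0.267,-0.02],[0,0,0]],[1,[-0.19,-0.267,-0.02],[0,0,0]],[1,[-0.19,-0.267,-0.02],[0,0,0]]]}}

```text
t: 1.1
ee_pos: [282.4, 375.7, 238.6]
orientation: [-0.168, -3.137, 0.001]
ft_force: [0.3, 0.4, 0.4]
width: 87.4
grasp_force: 0.0
```

Call:
{"method": "jog_arm", "body": {"commands": [[1,[-0.19,-0.267,-0.02],[0,0,0]],[1,[-0.19,-0.267,-0.02],[0,0,0]],[1,[-0.19,-0.267,-0.02],[0,0,0]],[1,[-0.19,-0.267,-0.02],[0,0,0]],[1,[-0.19,-0.267,-0.02],[0,0,0]],[1,[-0.19,-0.267,-0.02],[0,0,0]],[1,[-0.19,-0.267,-0.02],[0,0,0]],[1,[-0.19,-0.267,-0.02],[0,0,0]],[1,[-0.19,-0.267,-0.02],[0,0,0]],[1,[-0.19,-0.267,-0.02],[0,0,0]]]}}

```text
t: 2.1
ee_pos: [442.6, 89.9, 258.6]
orientation: [-0.169, -3.137, 0.0]
ft_force: [0.9, 1.1, -0.2]
width: 87.7
grasp_force: 0.0
```

Call:
{"method": "jog_arm", "body": {"commands": [[1,[-0.19,-0.267,-0.02],[0,0,0]],[1,[-0.19,-0.267,-0.02],[0,0,0]],[1,[0,0,0],[0,0,0]],[1,[0,0,0],[0,0,0]]]}}

```text
t: 2.5
ee_pos: [474.1, 33.7, 262.3]
orientation: [-0.171, -3.136, -0.0]
ft_force: [0.1, 0.3, -0.3]
width: 88.3
grasp_force: 0.0
```

Run:
```python
from h import *
st()
d=cam('wrist');cv2.imwrite('pics/w1.png',d['image']);P=pts(d);Z=P[...,2];im=d['image']
for lo,hi in((114,140),(87,100)):
    k=(Z>lo)&(Z<hi)&(im.max(2)<80)&(abs(P[...,0]-512)<60)&(abs(P[...,1]-32)<60);p=P[k]
    if len(p)>20:
        r=cv2.minAreaRect(p[:,:2].astype(np.float32));print(lo,k.sum(),np.round(r[0],1),np.round(r[1],1),round(r[2],1),np.median(p,0))
plan([512.5,32.4,180],down(84),1,5)
```

```text
t 2.5 q [ 0.05  0.15  1.91  0.    1.08 -1.42] p [474.1  33.7 262.3] F [ 0.1  0.3 -0.3] M [ 0.01 -0.02  0.02] w 88.3 g 0.0
y [0.109 0.994 0.   ] z [-0.001  0.    -1.   ]
114 882 [510.7  29.2] [13.6 59.9] 85.2 [508.12249713  29.29040857 126.21340277]
87 1926 [501.2  28.4] [117.7  78.8] 83.8 [508.79692987  34.59345797  91.46193643]
turn total(frac) [ 0.    -0.001 -0.004] deg [ 0.  -0.1 -0.2] /row [ 0.    -0.001 -0.004]
shift mm (after turn) [-38.7   2.2  82.3] /row frac [-0.077  0.004  0.165]
```

View pics/w1.png

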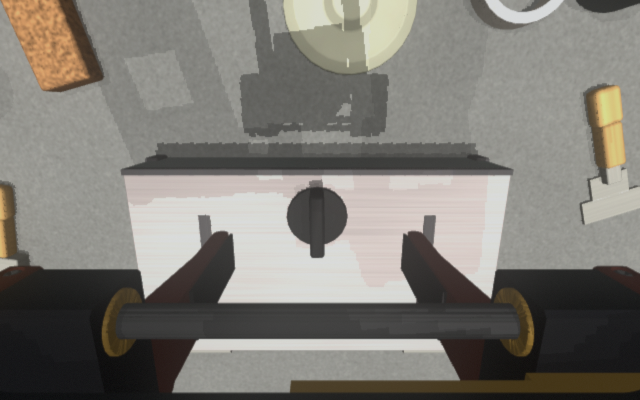

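The wrist view shows the knob disc at (317,216) with its bar upright in the image, that is along the case's x. It lies centred between the fingers. Descending to grip.

Call:
{"method": "jog_arm", "body": {"commands": [[1,[-0.19,0.01,0.2],[0,0,-0.018]],[1,[-0.185,0.005,0.2],[0,0,0]],[1,[0,0,0.3],[0,0,0]],[1,[0,0,0.3],[0,0,0]],[1,[0,0,0.3],[0,0,0]],[1,[0,0,0.2],[0,0,0]],[1,[0,0,0.15],[0,0,0]],[1,[0,0,0],[0,0,0]],[-1,[0,0,0],[0,0,0]],[-1,[0,0,0],[0,0,0]]]}}

```text
t: 3.55
ee_pos: [512.3, 32.3, 98.6]
orientation: [0.145, 3.137, 0.0]
ft_force: [0.3, 0.1, -0.4]
width: 75.4
grasp_force: 0.0
```

Call:
{"method": "jog_arm", "body": {"commands": [[-1,[0,0,0],[0,0,0]],[-1,[0,0,0],[0,0,0]],[-1,[0,0,0],[0,0,0]],[-1,[0,0,0],[0,0,0]],[-1,[0,0,0],[0,0,0]]]}}

```text
t: 4.05
ee_pos: [511.9, 31.7, 97.8]
orientation: [0.147, 3.138, 0.0]
ft_force: [-0.4, 0.5, 1.0]
width: 35.4
grasp_force: 0.0
```

```bash
python3 -c "
from h import *
st()"
```

```text
t 4.05 q [ 0.04  0.45  1.96  0.    0.73 -1.44] p [511.9  31.7  97.8] F [-0.4  0.5  1. ] M [ 0.04  0.02 -0.  ] w 35.4 g 0.0
y [0.093 0.996 0.   ] z [ 0.  0. -1.]
```

Fingers are slow (~80 mm/s), so I'll keep closing, then feel clockwise (from above).

Call:
{"method": "jog_arm", "body": {"commands": [[-1,[0,0,0],[0,0,0]],[-1,[0,0,0],[0,0,0]],[-1,[0,0,0],[0,0,0]],[-1,[0,0,0],[0,0,0]],[-1,[0,0,0],[0,0,0]]]}}

```text
t: 4.55
ee_pos: [511.6, 29.1, 97.6]
orientation: [-0.145, -3.138, 0.006]
ft_force: [-1.6, -17.0, 0.9]
width: 13.6
grasp_force: 30.0
```

Call:
{"method": "jog_arm", "body": {"commands": [[-1,[0,0,0],[0,0,0.08]],[-1,[0,0,0],[0,0,0.08]],[-1,[0,0,0],[0,0,0.08]],[-1,[0,0,0],[0,0,0.08]],[-1,[0,0,0],[0,0,0]]]}}

```text
t: 5.05
ee_pos: [511.6, 29.2, 97.7]
orientation: [-0.539, -3.095, 0.006]
ft_force: [-0.6, -17.3, 2.3]
width: 13.9
grasp_force: 30.0
```

```bash
python3 -c "
from h import *
st()"
```

```text
t 5.05 q [ 0.04  0.45  1.96 -0.01  0.73 -1.19] p [511.6  29.2  97.7] F [ -0.6 -17.3   2.3] M [-2.97  0.14 -0.13] w 13.9 g 30.0
y [ 0.338  0.941 -0.004] z [-0.001 -0.004 -1.   ]
```

Call:
{"method": "jog_arm", "body": {"commands": [[-1,[-0.008,-0.022,0],[0,0,0]],[-1,[0,0,0],[0,0,0.08]],[-1,[0,0,0],[0,0,0.08]],[-1,[0,0,0],[0,0,0.08]],[-1,[0,0,0],[0,0,0]]]}}

```text
t: 5.55
ee_pos: [511.8, 28.9, 97.7]
orientation: [0.824, 3.031, -0.002]
ft_force: [-0.5, -5.6, 1.2]
width: 15.0
grasp_force: 32.0
```

```bash
python3 -c "
from h import *
st()"
```

```text
t 5.55 q [ 0.03  0.45  1.96 -0.    0.73 -1.  ] p [511.8  28.9  97.7] F [-0.5 -5.6  1.2] M [-1.09  0.15  0.83] w 15.0 g 32.0
y [ 0.506  0.862 -0.001] z [-0.    -0.001 -1.   ]
```

Clockwise meets the hard stop (0.83 N m), so counter-clockwise is free. I'll turn back, release, make a half turn and regrasp.

Call:
{"method": "jog_arm", "body": {"commands": [[-1,[0,0,0],[0,0,-0.14]],[-1,[0,0,0],[0,0,-0.14]],[-1,[0,0,0],[0,0,-0.14]],[-1,[0,0,0],[0,0,-0.12]],[1,[0,0,0],[0,0,0]],[1,[0,0,0],[0,0,0]],[1,[0,0,0],[0,0,0]],[1,[0,0,0],[0,0,0]],[1,[0,0,-0.25],[0,0,0]],[1,[0,0,-0.25],[0,0,0]]]}}

```text
t: 6.55
ee_pos: [511.2, 29.6, 147.6]
orientation: [-0.172, -3.135, 0.0]
ft_force: [0.5, 0.3, 0.5]
width: 58.3
grasp_force: 0.0
```

Call:
{"method": "jog_arm", "body": {"commands": [[1,[0,0,0],[0,0,0.182]],[1,[0,0,0],[0,0,0.182]],[1,[0,0,0],[0,0,0.182]],[1,[0,0,0],[0,0,0.182]],[1,[0,0,0],[0,0,0.182]],[1,[0,0,0],[0,0,0.182]],[1,[0,0,0],[0,0,0.182]],[1,[0,0,0],[0,0,0.182]],[1,[0,0,0],[0,0,0.182]],[1,[0,0,0],[0,0,0.182]]]}}

```text
t: 7.55
ee_pos: [511.9, 29.6, 147.7]
orientation: [-2.192, -2.25, -0.0]
ft_force: [-0.6, -0.4, 0.9]
width: 87.9
grasp_force: 0.0
```

Call:
{"method": "jog_arm", "body": {"commands": [[1,[0,0,0],[0,0,0.182]],[1,[0,0,0],[0,0,0.182]],[1,[0,0,0],[0,0,0.182]],[1,[0,0,0],[0,0,0.182]],[1,[0,0,0],[0,0,0.182]],[1,[0,0,0],[0,0,0.182]],[1,[0,0,0],[0,0,0.182]],[1,[0,0,0],[0,0,0.182]],[1,[0,0,0],[0,0,0.182]],[1,[0,0,0],[0,0,0.182]]]}}

```text
t: 8.55
ee_pos: [511.9, 29.6, 147.7]
orientation: [-3.13, -0.263, -0.0]
ft_force: [0.3, 0.3, 0.1]
width: 87.9
grasp_force: 0.0
```

Call:
{"method": "jog_arm", "body": {"commands": [[1,[0,0,0],[0,0,0.182]],[1,[0,0,0],[0,0,0.182]],[1,[0,0,0],[0,0,0]]]}}

```text
t: 8.85
ee_pos: [511.9, 29.6, 147.7]
orientation: [-3.136, 0.179, 0.0]
ft_force: [-0.5, -0.5, -0.2]
width: 87.6
grasp_force: 0.0
```

```bash
python3 -c "
from h import *
st();plan([511.5,29,97.5],down(-95.5),1,2)"
```

```text
t 8.85 q [0.03 0.37 1.93 0.   0.84 1.72] p [511.9  29.6 147.7] F [-0.5 -0.5 -0.2] M [-0.    0.13  0.05] w 87.6 g 0.0
y [-0.113 -0.994 -0.   ] z [-0.  0. -1.]
turn total(frac) [-0.     0.    -0.023] deg [-0.  0. -1.] /row [-0.     0.    -0.023]
shift mm (after turn) [-0.3  0.6 50.2] /row frac [-0.002  0.003  0.251]
```

Call:
{"method": "jog_arm", "body": {"commands": [[0,[0,0,0.25],[0,0,-0.02]],[-0.5,[0,0,0.25],[0,0,0]],[-1,[0,0,0],[0,0,0]],[-1,[0,0,0],[0,0,0]],[-1,[0,0,0],[0,0,0]],[-1,[0,0,0],[0,0,0]],[-1,[0,0,0],[0,0,0]],[-1,[0,0,0],[0,0,0]],[-1,[0,0,0],[0,0,0]],[-1,[0,0,0],[0,0,0]]]}}

```text
t: 9.85
ee_pos: [511.9, 28.8, 97.9]
orientation: [3.137, -0.15, 0.0]
ft_force: [-0.7, -2.9, 2.8]
width: 13.6
grasp_force: 30.0
```

Call:
{"method": "jog_arm", "body": {"commands": [[-1,[0,0,0],[0,0,0]],[-1,[0,0,0],[0,0,0]],[-1,[0,0,0],[0,0,-0.08]],[-1,[0,0,0],[0,0,-0.12]],[-1,[0,0,0],[0,0,-0.12]],[-1,[0,0,0],[0,0,-0.12]],[-1,[0,0,0],[0,0,-0.12]],[-1,[0,0,0],[0,0,-0.12]],[-1,[0,0,0],[0,0,-0.12]],[-1,[0,0,0],[0,0,0]]]}}

```text
t: 10.85
ee_pos: [511.9, 29.0, 97.9]
orientation: [3.03, 0.827, -0.0]
ft_force: [-0.7, -4.8, 4.5]
width: 13.8
grasp_force: 30.0
```

```bash
python3 -c "
from h import *
st()"
```

```text
t 10.85 q [ 0.03  0.45  1.96 -0.    0.73  1.07] p [511.9  29.   97.9] F [-0.7 -4.8  4.5] M [-0.91  0.35  0.1 ] w 13.8 g 30.0
y [ 0.508 -0.861  0.001] z [-0.    -0.001 -1.   ]
```

Call:
{"method": "jog_arm", "body": {"commands": [[-1,[0,0,0],[0,0,-0.12]],[-1,[0,0,0],[0,0,-0.12]],[-1,[0,0,0],[0,0,-0.12]],[-1,[0,0,0],[0,0,-0.12]],[-1,[0,0,0],[0,0,-0.12]],[-1,[0,0,0],[0,0,-0.12]],[-1,[0,0,0],[0,0,-0.12]],[-1,[0,0,0],[0,0,-0.12]],[-1,[0,0,0],[0,0,-0.12]],[-1,[0,0,0],[0,0,-0.08]]]}}

```text
t: 11.85
ee_pos: [511.7, 29.1, 97.9]
orientation: [2.358, 2.075, -0.001]
ft_force: [-1.0, -4.6, 4.1]
width: 13.9
grasp_force: 30.0
```

```bash
python3 -c "
from h import *
st()
o=get_obs();Rc=R.from_euler('z',-6.1,degrees=True).as_matrix()
# hinge: knob axis at 170 from it
h=np.array([511.8,28.9,75])+Rc@[170,0,0];print('hinge',h)
n=25;th=np.radians(85/n);ax=Rc@[0,1,0]
Rr=R.from_rotvec(ax*th).as_matrix();p=np.array(o['ee_pos']);p2=h+Rr@(p-h);Rt=rot(o['orientation'])
print('first row',np.round(Rt.T@(p2-p)/100,4),'turn',np.round(Rt.T@ax*th/np.radians(45),4),'world d',p2-p)
"
```

```text
t 11.85 q [ 0.03  0.45  1.96 -0.    0.73  0.16] p [511.7  29.1  97.9] F [-1.  -4.6  4.1] M [-0.92  0.42 -0.13] w 13.9 g 30.0
y [ 0.992 -0.127 -0.   ] z [-0. -0. -1.]
hinge [680.8374505   10.83510787  75.        ]
first row [ 0.0003  0.0165 -0.1005] turn [ 0.0755 -0.0016 -0.    ] world d [ 1.64634842 -0.17594389 10.04639792]
```

Free to the end (about 88°). Now I'll swing the lid along its arc.

Call:
{"method": "jog_arm", "body": {"commands": [[-1,[0,0.016,-0.1],[0.075,0,0]],[-1,[0,0.016,-0.1],[0.075,0,0]],[-1,[0,0.016,-0.1],[0.075,0,0]],[-1,[0,0.016,-0.1],[0.075,0,0]]]}}

```text
t: 12.25
ee_pos: [521.5, 28.0, 136.5]
orientation: [-2.22, -1.949, 0.235]
ft_force: [1.5, -2.2, -6.9]
width: 13.7
grasp_force: 30.0
```

```bash
python3 -c "
from h import *
st()"
```

```text
t 12.25 q [0.01 0.5  1.76 0.04 1.12 0.12] p [521.5  28.  136.5] F [ 1.5 -2.2 -6.9] M [-0.69 -0.87  0.26] w 13.7 g 30.0
y [ 0.964 -0.126 -0.236] z [-0.234  0.029 -0.972]
```

The lid rises with 7 N, but its top turns away from the robot. So I'll carry it to about 60° by the knob, then push from underneath.

Call:
{"method": "jog_arm", "body": {"commands": [[-1,[0,0.016,-0.1],[0.075,0,0]],[-1,[0,0.016,-0.1],[0.075,0,0]],[-1,[0,0.016,-0.1],[0.075,0,0]],[-1,[0,0.016,-0.1],[0.075,0,0]],[-1,[0,0.016,-0.1],[0.075,0,0]],[-1,[0,0.016,-0.1],[0.075,0,0]],[-1,[0,0.016,-0.1],[0.075,0,0]]]}}

```text
t: 12.95
ee_pos: [559.2, 23.7, 195.4]
orientation: [-1.949, -1.71, 0.579]
ft_force: [-1.5, 2.0, -4.9]
width: 13.8
grasp_force: 30.0
```

```bash
python3 -c "
from h import *
st()"
```

```text
t 12.95 q [-0.02  0.69  1.39  0.07  1.71  0.1 ] p [559.2  23.7 195.4] F [-1.5  2.  -4.9] M [-0.38 -0.81 -0.01] w 13.8 g 30.0
y [ 0.788 -0.104 -0.606] z [-0.601  0.077 -0.795]
```

Call:
{"method": "jog_arm", "body": {"commands": [[-1,[0,0.016,-0.1],[0.075,0,0]],[-1,[0,0.016,-0.1],[0.075,0,0]],[-1,[0,0.016,-0.1],[0.075,0,0]],[-1,[0,0.016,-0.1],[0.075,0,0]],[-1,[0,0.016,-0.1],[0.075,0,0]],[-1,[0,0.016,-0.1],[0.075,0,0]],[-1,[0,0.016,-0.1],[0.075,0,0]],[-1,[0,0,0],[0,0,0]]]}}

```text
t: 13.75
ee_pos: [617.8, 17.2, 234.4]
orientation: [-1.651, -1.451, 0.857]
ft_force: [-2.8, 5.8, 4.6]
width: 13.6
grasp_force: 30.0
```

```bash
python3 -c "
from h import *
st()"
```

```text
t 13.75 q [-0.03  0.97  0.98  0.11  2.26  0.12] p [617.8  17.2 234.4] F [-2.8  5.8  4.6] M [ 0.09  0.27 -0.41] w 13.6 g 30.0
y [ 0.48  -0.063 -0.875] z [-0.868  0.112 -0.484]
```

Lid at about 60°. I'll release, back off and go over the lid. Then I'll push its free edge with shut, vertical fingers, off-centre to miss the tongue.

Call:
{"method": "jog_arm", "body": {"commands": [[1,[0,0,0],[0,0,0]],[1,[0,0,0],[0,0,0]],[1,[0,0,0],[0,0,0]],[1,[0,0,0],[0,0,0]],[1,[0,0,-0.2],[0,0,0]],[1,[0,0,-0.2],[0,0,0]],[1,[0,0,-0.2],[0,0,0]],[1,[0,0,0],[0,0,0]]]}}

```text
t: 14.55
ee_pos: [670.8, 8.8, 265.3]
orientation: [-1.657, -1.457, 0.851]
ft_force: [0.9, 0.4, -0.4]
width: 74.5
grasp_force: 0.0
```

```bash
python3 -c "
from h import *
st()
Rt=rot(get_obs()['orientation']);print('up 150:',np.round(Rt.T@[0,0,1.5],3))
d=cam('side');cv2.imwrite('pics/s2.png',d['image'])"
```

```text
t 14.55 q [-0.04  1.03  0.76  0.11  2.4   0.13] p [670.8   8.8 265.3] F [ 0.9  0.4 -0.4] M [-0.13 -0.29 -0.04] w 74.5 g 0.0
y [ 0.488 -0.063 -0.871] z [-0.864  0.112 -0.492]
up 150: [ 0.    -1.306 -0.737]
```

View pics/s2.png

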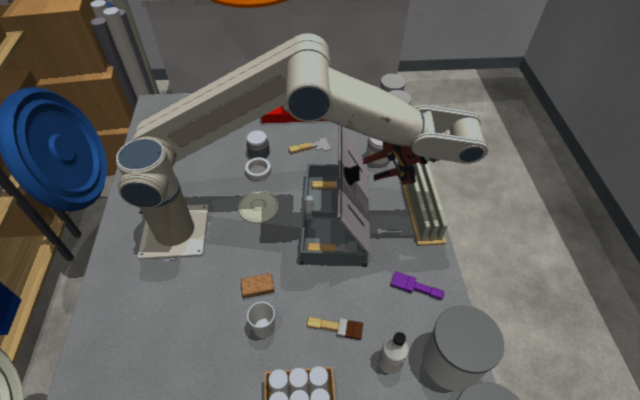

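The side view shows the lid standing part open with the knob released (at about (352,173)). The stored tools' handles are visible at (322,185) and (322,247). The gripper is clear on the far side. Going over now.

Call:
{"method": "jog_arm", "body": {"commands": [[-1,[0,-0.3,-0.17],[0,0,0]],[-1,[0,-0.3,-0.17],[0,0,0]],[-1,[0,-0.3,-0.17],[0,0,0]],[-1,[0,-0.3,-0.17],[0,0,0]],[-1,[0,0,0],[-0.16,0,0]],[-1,[0,0,0],[-0.16,0,0]],[-1,[0,0,0],[-0.16,0,0]],[-1,[0,0,0],[-0.16,0,0]],[-1,[0,0,0],[-0.16,0,0]],[-1,[0,0,0],[-0.16,0,0]]]}}

```text
t: 15.6
ee_pos: [669.3, 9.1, 402.2]
orientation: [-2.178, -1.916, 0.291]
ft_force: [0.3, 0.1, 0.5]
width: 5.3
grasp_force: 0.0
```

Call:
{"method": "jog_arm", "body": {"commands": [[-1,[0,0,0],[-0.16,0,0]],[-1,[0,0,0],[-0.16,0,0]],[-1,[0,0,0],[-0.055,0,0]],[-1,[0,0,0],[0,0,-0.182]],[-1,[0,0,0],[0,0,-0.182]],[-1,[0,0,0],[0,0,-0.182]],[-1,[0,0,0],[0,0,-0.182]],[-1,[0,0,0],[0,0,-0.182]],[-1,[0,0,0],[0,0,-0.182]],[-1,[0,0,0],[0,0,-0.182]]]}}

```text
t: 16.6
ee_pos: [668.8, 9.2, 401.3]
orientation: [-1.061, -2.943, 0.005]
ft_force: [-0.2, 0.1, 0.1]
width: 0.4
grasp_force: 0.0
```

Call:
{"method": "jog_arm", "body": {"commands": [[-1,[0,0,0],[0,0,-0.182]],[-1,[0,0,0],[0,0,-0.182]],[-1,[0,0,0],[0,0,-0.182]],[-1,[0,0,0],[0,0,-0.182]],[-1,[0,0,0],[0,0,0]]]}}

```text
t: 17.1
ee_pos: [668.9, 9.2, 401.5]
orientation: [-0.195, -3.122, -0.001]
ft_force: [1.0, 0.7, 0.8]
width: 0.5
grasp_force: 0.0
```

Run:
```python
from h import *
st();plan([505,-60,330],down(83.9),1,6)
d=cam('top');P=pts(d);im=d['image'];np.savez('top1.npz',P=P,im=im)
hsv=cv2.cvtColor(im,cv2.COLOR_BGR2HSV)
w=((hsv[...,1]>70)&(hsv[...,0]>15)&(hsv[...,0]<35)&(im.max(2)>60)&(P[...,2]<60)).astype(np.uint8)
n,l,s,c=cv2.connectedComponentsWithStats(w)
for i in range(1,n):
    if s[i,4]>40: print(s[i],np.round(np.median(P[l==i],0)))
cv2.imwrite('pics/t2.png',cv2.resize(im[130:260,150:480],None,fx=2.4,fy=2.4))
```

```text
t 17.1 q [-0.    0.36  1.32  0.    1.48 -1.45] p [668.9   9.2 401.5] F [1.  0.7 0.8] M [ 0.01 -0.02  0.03] w 0.5 g 0.0
y [ 0.125  0.992 -0.   ] z [-0.013  0.001 -1.   ]
turn total(frac) [-0.    -0.017 -0.024] deg [-0.  -0.7 -1.1] /row [-0.    -0.017 -0.024]
shift mm (after turn) [155.6 -86.2  71.5] /row frac [ 0.259 -0.144  0.119]
[242  98  21  10 109] [858. 193.  13.]
[253 185  11  31 234] [547. 173.  29.]
[348 193   7  30 117] [ 535. -118.   28.]
[428 196  15  31 212] [ 506. -381.   19.]
[484 207  11  52 236] [ 431. -536.   33.]
[497 207  17   5  42] [ 505. -595.    4.]
[183 214  14  31 200] [470. 389.  21.]
[500 257  33   7  88] [ 338. -612.    5.]
[534 259  32   4  69] [ 337. -731.    4.]
```

View pics/t2.png

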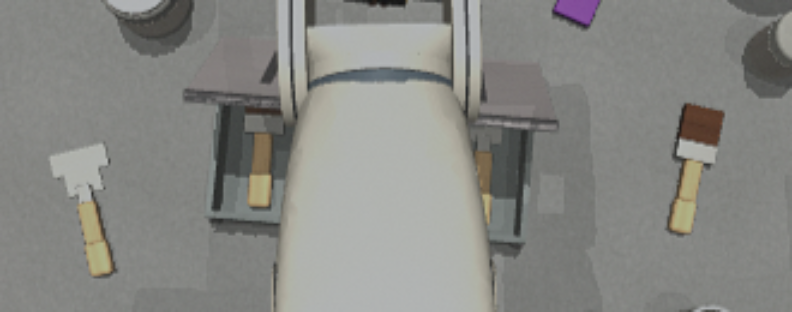

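The top crop shows the stored tool in the left bay (y>0) with a ferrule and reddish bristles at (263,122). The right bay's tool at (487,140) looks like a blade, and I'll verify that once the lid is up. Now the push.

Call:
{"method": "jog_arm", "body": {"commands": [[-1,[0,0,0],[0,-0.017,-0.024]],[-1,[0.26,-0.144,0.12],[0,0,0]],[-1,[0.26,-0.144,0.12],[0,0,0]],[-1,[0.26,-0.144,0.12],[0,0,0]],[-1,[0.26,-0.144,0.12],[0,0,0]],[-1,[0.26,-0.144,0.12],[0,0,0]],[-1,[0.26,-0.144,0.12],[0,0,0]],[-1,[0,0,0.28],[0,0,0]],[-1,[0,0,0.28],[0,0,0]],[-1,[0,0,0.29],[0,0,0]]]}}

```text
t: 18.15
ee_pos: [505.7, -60.2, 244.7]
orientation: [0.172, 3.133, -0.0]
ft_force: [-0.2, 0.0, -0.5]
width: 0.4
grasp_force: 0.0
```

Call:
{"method": "jog_arm", "body": {"commands": [[-1,[-0.15,0,0],[0,0,0]],[-1,[-0.12,0,0],[0,0,0]],[-1,[-0.12,0,0],[0,0,0]],[-1,[-0.12,0,0],[0,0,0]],[-1,[-0.12,0,0],[0,0,0]],[-1,[0,0,0],[0,0,0]]]}}

```text
t: 18.75
ee_pos: [570.1, -67.0, 245.8]
orientation: [0.169, 3.134, -0.0]
ft_force: [0.2, 0.1, 0.1]
width: 0.5
grasp_force: 0.0
```

Run:
```python
from h import *
st()
```

```text
t 18.75 q [-0.14  0.32  1.73  0.    1.09 -1.6 ] p [570.1 -67.  245.8] F [0.2 0.1 0.1] M [-0.02 -0.04  0.  ] w 0.5 g 0.0
y [0.108 0.994 0.   ] z [ 0.003 -0.    -1.   ]
```

Call:
{"method": "jog_arm", "body": {"commands": [[-1,[-0.1,0,0],[0,0,0]],[-1,[-0.1,0,0],[0,0,0]],[-1,[-0.1,0,0],[0,0,0]],[-1,[0,0,0],[0,0,0]]]}}

```text
t: 19.15
ee_pos: [599.5, -70.1, 245.6]
orientation: [0.169, 3.134, -0.0]
ft_force: [-0.3, 0.6, -0.6]
width: 0.9
grasp_force: 0.0
```

Call:
{"method": "jog_arm", "body": {"commands": [[-1,[-0.1,0,0],[0,0,0]],[-1,[-0.1,0,0],[0,0,0]],[-1,[-0.1,0,0],[0,0,0]],[-1,[-0.1,0,0],[0,0,0]],[-1,[0,0,0],[0,0,0]]]}}

```text
t: 19.65
ee_pos: [640.0, -74.5, 245.2]
orientation: [0.169, 3.134, -0.0]
ft_force: [-0.0, -0.2, 0.5]
width: 0.5
grasp_force: 0.0
```

Run:
```python
from h import *
st()
d=cam('top');P=pts(d);k=np.zeros(P.shape[:2],bool);k[100:230,230:400]=1
k&=(P[...,2]>200)&(P[...,2]<330)&(abs(P[...,1]-20)<230)&(d['image'].min(2)>60)
for lo,hi in((-190,-150),(150,215)):
  q=P[k&(P[...,1]>lo)&(P[...,1]<hi)]
  if len(q): print(lo,len(q),np.round(np.median(q,0)),np.round(q.min(0)),np.round(q.max(0)))
```

```text
t 19.65 q [-0.13  0.43  1.57  0.    1.14 -1.6 ] p [640.  -74.5 245.2] F [-0.  -0.2  0.5] M [ 0.02 -0.01  0.04] w 0.5 g 0.0
y [0.107 0.994 0.   ] z [ 0.003 -0.    -1.   ]
-190 4 [ 649. -184.  294.] [ 645. -184.  292.] [ 653. -184.  295.]
150 152 [686. 181. 295.] [677. 150. 202.] [695. 213. 302.]
```

The top depth puts the lid's edge at z≈295, a few degrees short of upright. A little more push.

Call:
{"method": "jog_arm", "body": {"commands": [[-1,[-0.07,0,0],[0,0,0]],[-1,[-0.07,0,0],[0,0,0]]]}}

```text
t: 19.9
ee_pos: [652.3, -75.8, 245.4]
orientation: [0.169, 3.136, 0.0]
ft_force: [-3.3, 0.4, 2.3]
width: 0.4
grasp_force: 1.5
```

Run:
```python
from h import *
st()
d=cam('top');P=pts(d);k=np.zeros(P.shape[:2],bool);k[100:230,230:400]=1
k&=(P[...,2]>200)&(P[...,2]<330)&(abs(P[...,1]-20)<230)&(d['image'].min(2)>60)
a=np.radians(-6.1);
q=P[k&((P[...,1]>150)|(P[...,1]<-150))];u=(q[:,:2]-[681,11])@[np.cos(a),np.sin(a)]
for lo in (215,235,255,275,290): m=(q[:,2]>lo)&(q[:,2]<lo+20);print(lo,m.sum(),np.round(np.percentile(u[m],[5,50,95]),1) if m.any() else '')
```

```text
t 19.9 q [-0.13  0.45  1.54  0.    1.16 -1.6 ] p [652.3 -75.8 245.4] F [-3.3  0.4  2.3] M [0.03 0.39 0.03] w 0.4 g 1.5
y [0.107 0.994 0.   ] z [ 0.001  0.    -1.   ]
215 30 [-5.4 -4.7 -3.7]
235 32 [-5.7 -5.1 -4.4]
255 26 [-6.4 -5.9 -5.2]
275 36 [-6.9 -1.5  4.9]
290 109 [-6.2 -0.7  4.7]
```

About 88°. One more small push, then withdraw and lower the view to check bays.

Call:
{"method": "jog_arm", "body": {"commands": [[-1,[-0.06,0,0],[0,0,0]],[-1,[0,0,0],[0,0,0]],[-1,[0.3,0,0],[0,0,0]],[0,[0.4,0.1,0],[0,0,0]],[1,[0.4,-0.3,0],[0,0,0]],[1,[0.3,-0.3,0],[0,0,0]],[1,[0.3,-0.4,0],[0,0,0]],[1,[0,-0.4,0],[0,0,0]],[1,[0,-0.4,0],[0,0,0]],[1,[0,-0.4,0],[0,0,0]]]}}

```text
t: 20.95
ee_pos: [466.5, -268.8, 245.6]
orientation: [0.168, 3.134, -0.001]
ft_force: [0.5, 0.1, 0.2]
width: 52.8
grasp_force: 0.0
```

Run:
```python
from h import *
st()
d=cam('top');P=pts(d);im=d['image'];np.savez('top2.npz',P=P,im=im)
k=np.zeros(P.shape[:2],bool);k[100:230,230:400]=1
k&=(P[...,2]>200)&(P[...,2]<330)&(im.min(2)>60)
a=np.radians(-6.1);ex=np.array([np.cos(a),np.sin(a)]);ey=np.array([-ex[1],ex[0]])
q=P[k];u=(q[:,:2]-[681,11])@ex
for lo in (215,245,275,290): m=(q[:,2]>lo)&(q[:,2]<lo+20);print(lo,m.sum(),np.round(np.percentile(u[m],[5,50,95]),1))
hsv=cv2.cvtColor(im,cv2.COLOR_BGR2HSV)
w=((hsv[...,1]>70)&(hsv[...,0]>15)&(hsv[...,0]<35)&(im.max(2)>60)&(P[...,2]<60)&(P[...,2]>8)).astype(np.uint8)
n,l,s,c=cv2.connectedComponentsWithStats(w)
C=np.array([681,11])-110*ex;print('case',C)
for i in range(1,n):
    if s[i,4]>90:
        p=P[l==i][:,:2];r=cv2.minAreaRect(p.astype(np.float32));rel=(np.array(r[0])-C);print(s[i],np.round(r[0],1),np.round(r[1]),round(r[2],1),'case uv',np.round([rel@ex,rel@ey]))
# case rim at z 65-80
m=(P[...,2]>68)&(P[...,2]<82)&(abs(P[...,0]-570)<140)&(abs(P[...,1]-20)<215);p=P[m];r=(p[:,:2]-C);print('rim u',np.percentile(r@ex,[1,99]),'v',np.percentile(r@ey,[1,99]))
cv2.imwrite('pics/t3.png',cv2.resize(im[130:260,150:480],None,fx=2.4,fy=2.4))
```

```text
t 20.95 q [-0.55  0.27  1.8   0.    1.07 -2.01] p [ 466.5 -268.8  245.6] F [0.5 0.1 0.2] M [ 0.02 -0.03  0.02] w 52.8 g 0.0
y [ 0.107  0.994 -0.001] z [ 0.003 -0.001 -1.   ]
215 238 [-1.1 -0.1  0.8]
245 427 [-23.3  -0.4  25. ]
275 461 [-1.1  0.9 11. ]
290 774 [-0.3  5.4 11.1]
case [571.62282615  22.68904785]
[242  97 105  11 470] [861.3  55.2] [335.  33.] 88.2 case uv [285.  63.]
[253 185  11  31 149] [548.2 173.3] [29. 95.] 87.3 case uv [-39. 147.]
[345 193  10  31 209] [ 516. -111.] [29. 95.] 86.8 case uv [ -41. -139.]
[183 214  14  31 163] [463.9 389. ] [95. 28.] 13.5 case uv [-146.  353.]
rim u [-109.71193233  110.77011656] v [-195.95233876  202.77644805]
```

View pics/t3.png

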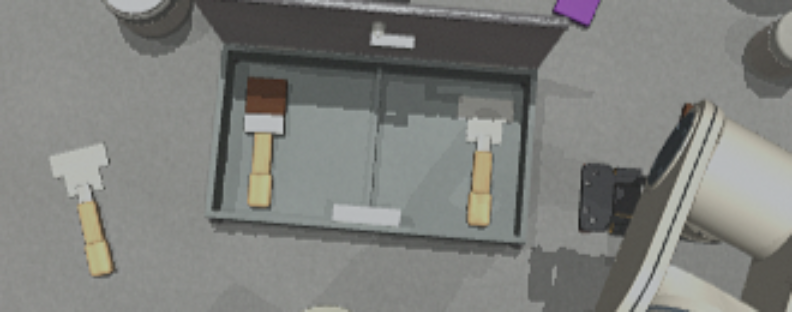

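The crop shows the lid upright (depth says 90°). The stored brush is in the left bay at (265,140) and the stored knife in the right at (482,170), so the brush goes left and the knife right, in the inner halves. Brush first.

Run:
```python
from h import *
plan([533,-392,120],down(73.84),2,5)
```

```text
turn total(frac) [-0.004  0.006  0.22 ] deg [-0.2  0.3  9.9] /row [-0.002  0.003  0.11 ]
shift mm (after turn) [-96.7 -95.1 125.8] /row frac [-0.193 -0.19   0.252]
```

Call:
{"method": "jog_arm", "body": {"commands": [[1,[0,0,0],[0,0.003,0.11]],[1,[0,0,0],[0,0.003,0.11]],[1,[-0.194,-0.19,0.25],[0,0,0]],[1,[-0.194,-0.19,0.25],[0,0,0]],[1,[-0.194,-0.19,0.25],[0,0,0]],[1,[-0.194,-0.19,0.25],[0,0,0]],[1,[-0.194,-0.19,0.25],[0,0,0]],[1,[0,0,0],[0,0,0]]]}}

```text
t: 21.8
ee_pos: [533.0, -386.2, 115.8]
orientation: [-0.44, -3.105, -0.003]
ft_force: [-0.4, 0.8, 0.0]
width: 87.5
grasp_force: 0.0
```

Run:
```python
from h import *
st()
d=cam('wrist');im=d['image'];P=pts(d);hsv=cv2.cvtColor(im,cv2.COLOR_BGR2HSV)
w=(hsv[...,1]>70)&(hsv[...,0]>15)&(hsv[...,0]<35)&(im.max(2)>80)&(P[...,2]>8)&(P[...,2]<35)&(abs(P[...,0]-510)<80)&(abs(P[...,1]+390)<60)
p=P[w][:,:2];r=cv2.minAreaRect(p.astype(np.float32));print(w.sum(),np.round(r[0],1),np.round(r[1],1),round(r[2],1))
```

```text
t 21.8 q [-0.64  0.6   1.61 -0.    0.94 -1.93] p [ 533.  -386.2  115.8] F [-0.4  0.8  0. ] M [-0.03 -0.03 -0.02] w 87.5 g 0.0
y [0.278 0.961 0.001] z [-0.006  0.003 -1.   ]
4144 [ 498.3 -385.2] [29.8 96.8] 75.9
```

Call:
{"method": "jog_arm", "body": {"commands": [[1,[-0.018,-0.065,0.2],[0,0,-0.025]],[1,[0,0,0.3],[0,0,0]],[1,[0,0,0.3],[0,0,0]],[1,[0,0,0.2],[0,0,0]],[1,[0,0,0.11],[0,0,0]],[-1,[0,0,0],[0,0,0]],[-1,[0,0,0],[0,0,0]],[-1,[0,0,0],[0,0,0]],[-1,[0,0,0],[0,0,0]],[-1,[0,0,0],[0,0,0]]]}}

```text
t: 22.85
ee_pos: [533.2, -392.0, 9.7]
orientation: [-0.408, -3.113, 0.0]
ft_force: [0.7, -0.4, 0.4]
width: 51.2
grasp_force: 0.0
```

Call:
{"method": "jog_arm", "body": {"commands": [[-1,[0,0,0],[0,0,0]],[-1,[0,0,0],[0,0,0]],[-1,[0,0,0],[0,0,0]],[-1,[0,0,0],[0,0,0]],[-1,[0,0,0],[0,0,0]]]}}

```text
t: 23.35
ee_pos: [532.8, -391.8, 8.8]
orientation: [-0.408, -3.112, -0.0]
ft_force: [-0.9, -0.8, 1.6]
width: 23.7
grasp_force: 30.0
```

Run:
```python
from h import *
st()
```

```text
t 23.35 q [-0.65  0.75  1.63 -0.    0.76 -1.96] p [ 532.8 -391.8    8.8] F [-0.9 -0.8  1.6] M [-0.19  0.11 -0.03] w 23.7 g 30.0
y [ 0.258  0.966 -0.   ] z [-0.003  0.001 -1.   ]
```

Brush gripped (23.7 mm). Lift, align, and carry it across.

Call:
{"method": "jog_arm", "body": {"commands": [[-1,[0,0,-0.1],[0,0,0]],[-1,[0,0,-0.3],[0,0,0]],[-1,[0,0,-0.4],[0,0,0]],[-1,[0,0,-0.4],[0,0,0]],[-1,[0,0,-0.4],[0,0,-0.098]],[-1,[0,0,0],[0,0,-0.098]],[-1,[0,0,0],[0,0,0]]]}}

```text
t: 24.05
ee_pos: [533.8, -392.1, 170.9]
orientation: [-0.166, -3.137, 0.001]
ft_force: [0.2, -1.3, -0.5]
width: 23.6
grasp_force: 30.0
```

Run:
```python
from h import *
st();plan([582.4,85.9,160],down(83.9),1,15)
```

```text
t 24.05 q [-0.65  0.53  1.58 -0.    1.03 -2.12] p [ 533.8 -392.1  170.9] F [ 0.2 -1.3 -0.5] M [-0.   -0.03 -0.02] w 23.6 g 30.0
y [ 0.106  0.994 -0.001] z [-0.001 -0.001 -1.   ]
turn total(frac) [-0.001 -0.001  0.001] deg [-0.1 -0.   0. ] /row [-0.001 -0.001  0.001]
shift mm (after turn) [  2.5 480.5  10.9] /row frac [0.002 0.32  0.007]
```

Call:
{"method": "jog_arm", "body": {"commands": [[-1,[0,0.15,0],[0,0,0]],[-1,[0,0.35,0],[0,0,0]],[-1,[0,0.35,0],[0,0,0]],[-1,[0,0.35,0],[0,0,0]],[-1,[0,0.35,0],[0,0,0]],[-1,[0,0.35,0],[0,0,0]],[-1,[0,0.35,0],[0,0,0]],[-1,[0,0.35,0],[0,0,0]],[-1,[0,0.35,0],[0,0,0]],[-1,[0,0.35,0],[0,0,0]]]}}

```text
t: 25.05
ee_pos: [566.8, -61.2, 167.5]
orientation: [-0.17, -3.131, -0.002]
ft_force: [0.3, -0.3, -1.7]
width: 23.7
grasp_force: 30.0
```

Call:
{"method": "jog_arm", "body": {"commands": [[-1,[0.01,0.35,0],[0,0,0]],[-1,[0.01,0.35,0],[0,0,0]],[-1,[0,0.3,0],[0,0,0]],[-1,[0,0.15,0],[0,0,0]],[-1,[0,0,0],[0,0,0]],[-1,[0,0,0],[0,0,0]]]}}

```text
t: 25.65
ee_pos: [578.0, 50.5, 168.4]
orientation: [-0.167, -3.133, -0.0]
ft_force: [-0.4, 0.1, -0.4]
width: 23.6
grasp_force: 30.0
```

Run:
```python
from h import *
st();plan([582.4,85.9,17.5],down(83.9),1,1)
d=cam('top');P=pts(d);im=d['image'];a=np.radians(-6.1);ex=np.array([np.cos(a),np.sin(a)]);ey=np.array([-ex[1],ex[0]]);C=np.array([571.6,22.7])
k=(P[...,2]>140)&(P[...,2]<195)&(abs(P[...,0]-620)<70)&(abs(P[...,1]-85)<70);q=P[k][:,:2]-C
print(k.sum(),np.round(np.percentile(q@ex,[1,99])),np.round(np.percentile(q@ey,[1,99])))
cv2.imwrite('pics/t4.png',cv2.resize(im[100:260,200:400],None,fx=3.5,fy=3.5))
```

```text
t 25.65 q [ 0.07  0.43  1.77  0.    0.95 -1.4 ] p [578.   50.5 168.4] F [-0.4  0.1 -0.4] M [-0.01 -0.01  0.  ] w 23.6 g 30.0
y [ 0.106  0.994 -0.   ] z [-0.004  0.    -1.   ]
turn total(frac) [-0.    -0.006 -0.   ] deg [-0.  -0.3 -0. ] /row [-0.    -0.006 -0.   ]
shift mm (after turn) [ -0.6  35.6 150.9] /row frac [-0.006  0.356  1.509]
23 [-22. -14.] [25. 43.]
```

View pics/t4.png

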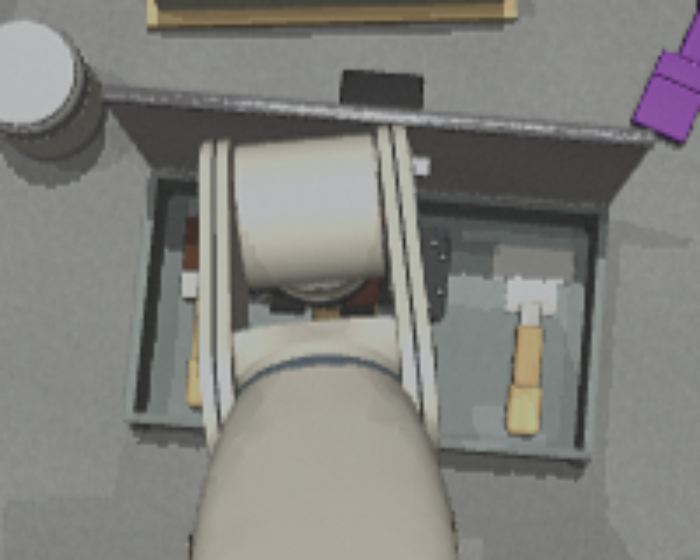

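The crop shows the brush held over the left bay (handle at (327,312)) and the wrist drum near the lid in projection. I'll check the arm's forward clearance to the lid before lowering.

Run:
```python
from h import *
d=cam('side');P2=pts(d);dt=cam('top');P1=pts(dt)
a=np.radians(-6.1);ex=np.array([np.cos(a),np.sin(a)]);C=np.array([571.6,22.7])
for P in(P1,P2):
  q=P.reshape(-1,3)
  for lo in range(200,560,30):
    m=(q[:,2]>lo)&(q[:,2]<lo+30)&(abs(q[:,1]-50)<110)&(q[:,0]<800);u=(q[m][:,:2]-C)@ex
    if m.sum()>5: print(lo,m.sum(),np.round(np.percentile(u,[50,95,99.5])),end='; ')
  print()
```

```text
200 114 [110. 111. 111.]; 230 436 [135. 157. 160.]; 260 385 [109. 111. 111.]; 290 651 [112. 121. 122.]; 320 63 [-23.  -9.  34.]; 350 22 [-31. -20. -18.]; 380 56 [-31. -22. -20.]; 410 29 [-32. -29. -27.]; 440 13 [-28.  30.  42.]; 470 266 [-32.  46.  55.]; 500 1781 [ 5. 40. 51.]; 530 395 [-12.  15.  22.]; 
200 177 [-501.  109.  109.]; 230 469 [ 94. 154. 159.]; 260 358 [ -0. 109. 124.]; 290 585 [ 10. 119. 120.]; 320 467 [-497.   32.   38.]; 350 622 [-508.   21.   39.]; 380 1880 [-553.    3.   37.]; 410 469 [-524.    0.   30.]; 440 659 [-484.   37.   53.]; 470 865 [-443.   45.   56.]; 500 1505 [-45.  33.  48.]; 530 1263 [-100.   -4.   15.];
```

Clear by more than 50 mm. Lowering.

Call:
{"method": "jog_arm", "body": {"commands": [[-1,[0,0.2,0],[0,-0.006,0]],[-1,[0,0.156,0],[0,0,0]],[-1,[-0.006,0,0.25],[0,0,0]],[-1,[0,0,0.25],[0,0,0]],[-1,[0,0,0.25],[0,0,0]],[-1,[0,0,0.25],[0,0,0]],[-1,[0,0,0.2],[0,0,0]],[-1,[0,0,0.1],[0,0,0]],[-1,[0,0,0.06],[0,0,0]],[-1,[0,0,0],[0,0,0]]]}}

```text
t: 26.8
ee_pos: [583.2, 86.1, 32.8]
orientation: [0.168, 3.136, 0.0]
ft_force: [-1.1, 0.1, -1.8]
width: 24.1
grasp_force: 30.0
```

Run:
```python
from h import *
st();plan([582.4,85.9,17.3],down(83.9),1,1)
```

```text
t 26.8 q [ 0.13  0.64  1.8   0.    0.7  -1.34] p [583.2  86.1  32.8] F [-1.1  0.1 -1.8] M [ 0.06  0.03 -0.03] w 24.1 g 30.0
y [0.107 0.994 0.   ] z [ 0.001  0.    -1.   ]
turn total(frac) [ 0.     0.001 -0.   ] deg [ 0.   0.1 -0. ] /row [ 0.     0.001 -0.   ]
shift mm (after turn) [ 0.8 -0.3 15.5] /row frac [ 0.008 -0.003  0.155]
```

Call:
{"method": "jog_arm", "body": {"commands": [[-1,[0,0,0.06],[0,0,0]],[-1,[0,0,0.06],[0,0,0]],[-1,[0,0,0.03],[0,0,0]],[-1,[0,0,0],[0,0,0]]]}}

```text
t: 27.2
ee_pos: [583.1, 86.2, 17.7]
orientation: [0.168, 3.136, 0.001]
ft_force: [-0.0, 0.2, -2.0]
width: 23.7
grasp_force: 30.0
```

Run:
```python
from h import *
st()
```

```text
t 27.2 q [ 0.13  0.67  1.8   0.    0.67 -1.34] p [583.1  86.2  17.7] F [-0.   0.2 -2. ] M [-0.01 -0.08  0.01] w 23.7 g 30.0
y [0.107 0.994 0.   ] z [ 0.001  0.    -1.   ]
```

Call:
{"method": "jog_arm", "body": {"commands": [[-1,[0,0,0.01],[0,0,0]],[-1,[0,0,0.01],[0,0,0]],[-1,[0,0,0],[0,0,0]]]}}

```text
t: 27.5
ee_pos: [583.5, 86.3, 16.8]
orientation: [0.167, 3.135, 0.001]
ft_force: [-2.0, 0.1, 5.3]
width: 24.0
grasp_force: 30.0
```

Seated on the floor (contact 5–7 N). Release and rise, then head to the knife.

Call:
{"method": "jog_arm", "body": {"commands": [[-0.05,[0,0,0],[0,0,0]],[-0.05,[0,0,0],[0,0,0]],[-0.05,[0,0,0],[0,0,0]],[-0.05,[0,0,-0.15],[0,0,0]],[-0.05,[0,0,-0.35],[0,0,0]],[-0.05,[0,0,-0.35],[0,0,0]],[1,[0,0,-0.35],[0,0,0]],[1,[0,0,-0.2],[0,0,0]],[1,[0,0,0],[0,0,0]]]}}

```text
t: 28.4
ee_pos: [585.3, 86.5, 160.3]
orientation: [0.167, 3.129, 0.003]
ft_force: [0.6, -1.0, -0.1]
width: 62.4
grasp_force: 0.0
```

Run:
```python
from h import *
st();plan([495,398,120],down(103),3,10)
```

```text
t 28.4 q [ 0.13  0.45  1.76  0.    0.93 -1.34] p [585.3  86.5 160.3] F [ 0.6 -1.  -0.1] M [-0.03 -0.01  0.01] w 62.4 g 0.0
y [0.106 0.994 0.002] z [ 0.009  0.001 -1.   ]
turn total(frac) [ 0.001  0.011 -0.425] deg [  0.    0.5 -19.1] /row [ 0.     0.004 -0.142]
shift mm (after turn) [ 17.9 323.8  40.3] /row frac [0.018 0.324 0.04 ]
```

Call:
{"method": "jog_arm", "body": {"commands": [[1,[0,0,0],[0,0.004,-0.142]],[1,[0,0,0],[0,0.004,-0.142]],[1,[0,0,0],[0,0.004,-0.142]],[1,[0.018,0.3,0],[0,0,0]],[1,[0.018,0.3,0],[0,0,0]],[1,[0.018,0.3,0],[0,0,0]],[1,[0.018,0.3,0],[0,0,0]],[1,[0.018,0.3,0],[0,0,0]],[1,[0.018,0.3,0],[0,0,0]],[1,[0.018,0.3,0],[0,0,0]]]}}

```text
t: 29.4
ee_pos: [522.2, 288.7, 155.5]
orientation: [0.356, -3.112, -0.0]
ft_force: [-0.0, -0.4, 0.9]
width: 87.5
grasp_force: 0.0
```

Call:
{"method": "jog_arm", "body": {"commands": [[1,[0.018,0.3,0],[0,0,0]],[1,[0.018,0.3,0.1],[0,0,0]],[1,[0,0.3,0.15],[0,0,0]],[1,[0,0.15,0.15],[0,0,0]],[1,[0,0,0],[0,0,0]]]}}

```text
t: 29.9
ee_pos: [493.7, 389.5, 113.6]
orientation: [0.36, -3.109, 0.003]
ft_force: [-0.4, -0.1, -0.2]
width: 87.8
grasp_force: 0.0
```

Run:
```python
from h import *
st()
d=cam('wrist');im=d['image'];P=pts(d);hsv=cv2.cvtColor(im,cv2.COLOR_BGR2HSV)
w=(hsv[...,1]>70)&(hsv[...,0]>15)&(hsv[...,0]<35)&(im.max(2)>80)&(P[...,2]>8)&(P[...,2]<35)&(abs(P[...,0]-475)<80)&(abs(P[...,1]-390)<60)
p=P[w][:,:2];r=cv2.minAreaRect(p.astype(np.float32));print(w.sum(),np.round(r[0],1),np.round(r[1],1),round(r[2],1))
plan([498,394,4],down(103),1,1)
d=cam('top');P=pts(d);im=d['image'];hsv=cv2.cvtColor(im,cv2.COLOR_BGR2HSV)
k=(P[...,2]>8)&(P[...,2]<50)&(hsv[...,1]>70)&(abs(P[...,0]-575)<105)&(abs(P[...,1]-22)<190)
n,l,s,c=cv2.connectedComponentsWithStats(k.astype(np.uint8))
a=np.radians(-6.1);ex=np.array([np.cos(a),np.sin(a)]);ey=np.array([-ex[1],ex[0]]);C=np.array([571.6,22.7])
for i in range(1,n):
    if s[i,4]>60:
        q=P[l==i];u=q[:,:2]-C;print(s[i],np.round(np.percentile(u@ex,[2,98])),np.round(np.percentile(u@ey,[2,98])),np.round(np.percentile(q[:,2],[10,50,90])),np.round(cv2.minAreaRect(q[:,:2].astype(np.float32))[2],1))
```

```text
t 29.9 q [ 0.65  0.57  1.68  0.01  0.91 -1.16] p [493.7 389.5 113.6] F [-0.4 -0.1 -0.2] M [0.06 0.01 0.03] w 87.8 g 0.0
y [-0.228  0.974 -0.   ] z [-0.011 -0.003 -1.   ]
4107 [463.  386.9] [96.  29.6] 14.1
turn total(frac) [-0.    -0.014  0.003] deg [-0.  -0.6  0.1] /row [-0.    -0.014  0.003]
shift mm (after turn) [ -4.5   4.4 110.8] /row frac [-0.045  0.044  1.108]
[278 161  17  15 231] [46. 89.] [44. 93.] [23. 27. 30.] 87.9
[252 162  18  16 233] [35. 78.] [123. 172.] [24. 27. 31.] 84.8
[253 185  11  31 149] [-86.   7.] [132. 159.] [25. 28. 31.] 86.7
[278 184  11  31 146] [-77.  17.] [55. 82.] [24. 28. 32.] 85.9
[345 193  10  30 129] [-85.   6.] [-151. -126.] [24. 28. 31.] 81.2
```

The brush lies flat (z 27–28) in the left bay. Now the knife.

Call:
{"method": "jog_arm", "body": {"commands": [[1,[-0.035,0.055,0.2],[0,-0.014,-0.01]],[1,[0,0,0.25],[0,0,0]],[1,[0,0,0.25],[0,0,0]],[1,[0,0,0.2],[0,0,0]],[1,[0,0,0.12],[0,0,0]],[1,[0,0,0.05],[0,0,0]],[-1,[0,0,0],[0,0,0]],[-1,[0,0,0],[0,0,0]],[-1,[0,0,0],[0,0,0]],[-1,[0,0,0],[0,0,0]]]}}

```text
t: 31.0
ee_pos: [498.5, 396.1, 10.5]
orientation: [-0.369, 3.115, 0.004]
ft_force: [-0.3, -0.4, -0.5]
width: 59.4
grasp_force: 0.0
```

Call:
{"method": "jog_arm", "body": {"commands": [[-1,[0,0,0],[0,0,0]],[-1,[0,0,0],[0,0,0]],[-1,[0,0,0],[0,0,0]],[-1,[0,0,0],[0,0,0]],[-1,[0,0,0],[0,0,0]],[-1,[0,0,0],[0,0,0]]]}}

```text
t: 31.6
ee_pos: [498.0, 395.7, 9.6]
orientation: [-0.369, 3.117, 0.003]
ft_force: [-0.1, -1.0, 0.3]
width: 23.8
grasp_force: 30.0
```

Run:
```python
from h import *
st()
```

```text
t 31.6 q [ 0.65  0.72  1.7   0.    0.72 -1.15] p [498.  395.7   9.6] F [-0.1 -1.   0.3] M [-0.05  0.06 -0.02] w 23.8 g 30.0
y [-0.234  0.972  0.002] z [ 0.003  0.002 -1.   ]
```

Call:
{"method": "jog_arm", "body": {"commands": [[-1,[0,0,-0.1],[0,0,0]],[-1,[0,0,-0.3],[0,0,0]],[-1,[0,0,-0.35],[0,0,0]],[-1,[0,0,-0.35],[0,0,0]],[-1,[0,0,-0.35],[0,0,0.145]],[-1,[0,0,-0.15],[0,0,0.145]],[-1,[0,0,0],[0,0,0.145]],[-1,[0,0,0],[0,0,0]]]}}

```text
t: 32.4
ee_pos: [497.8, 395.6, 171.1]
orientation: [0.167, 3.133, 0.006]
ft_force: [0.0, 0.4, -1.5]
width: 23.5
grasp_force: 30.0
```

Run:
```python
from h import *
st();plan([572.2,-37.6,165],down(83.9),1,15)
```

```text
t 32.4 q [ 0.65  0.5   1.65  0.    0.99 -0.81] p [497.8 395.6 171.1] F [ 0.   0.4 -1.5] M [ 0.02 -0.03 -0.01] w 23.5 g 30.0
y [0.107 0.994 0.004] z [ 0.004  0.003 -1.   ]
turn total(frac) [ 0.005  0.005 -0.   ] deg [ 0.2  0.2 -0. ] /row [ 0.005  0.005 -0.   ]
shift mm (after turn) [-120.  -422.8    6.1] /row frac [-0.08  -0.282  0.004]
```

Call:
{"method": "jog_arm", "body": {"commands": [[-1,[-0.04,-0.15,0],[0.005,0.005,0]],[-1,[-0.08,-0.29,0],[0,0,0]],[-1,[-0.08,-0.29,0],[0,0,0]],[-1,[-0.08,-0.29,0],[0,0,0]],[-1,[-0.08,-0.29,0],[0,0,0]],[-1,[-0.08,-0.29,0],[0,0,0]],[-1,[-0.08,-0.29,0],[0,0,0]],[-1,[-0.08,-0.29,0],[0,0,0]],[-1,[-0.08,-0.29,0],[0,0,0]],[-1,[-0.08,-0.29,0],[0,0,0]]]}}

```text
t: 33.4
ee_pos: [543.2, 110.6, 169.2]
orientation: [-0.162, -3.134, 0.003]
ft_force: [0.1, 0.0, -0.7]
width: 23.9
grasp_force: 30.0
```

Call:
{"method": "jog_arm", "body": {"commands": [[-1,[-0.08,-0.29,0],[0,0,0]],[-1,[-0.08,-0.29,0],[0,0,0]],[-1,[-0.08,-0.29,0],[0,0,0]],[-1,[-0.08,-0.29,0],[0,0,0]],[-1,[-0.08,-0.24,0],[0,0,0]],[-1,[-0.04,-0.1,0],[0,0,0]],[-1,[0,0,0],[0,0,0]],[-1,[0,0,0],[0,0,0]]]}}

```text
t: 34.2
ee_pos: [571.3, -40.6, 169.6]
orientation: [-0.166, -3.135, 0.001]
ft_force: [-0.4, -0.5, -0.6]
width: 23.3
grasp_force: 30.0
```

Run:
```python
from h import *
st();plan([572.2,-37.6,17.5],down(83.9),1,1)
```

```text
t 34.2 q [-0.09  0.42  1.79 -0.    0.94 -1.56] p [571.3 -40.6 169.6] F [-0.4 -0.5 -0.6] M [-0.01 -0.02  0.03] w 23.3 g 30.0
y [ 0.105  0.994 -0.001] z [-0.002 -0.001 -1.   ]
turn total(frac) [-0.001 -0.003  0.001] deg [-0.1 -0.1  0.1] /row [-0.001 -0.003  0.001]
shift mm (after turn) [ -0.6   3.1 152.1] /row frac [-0.006  0.031  1.521]
```

Call:
{"method": "jog_arm", "body": {"commands": [[-1,[-0.006,0.031,0.1],[0,-0.003,0]],[-1,[0,0,0.25],[0,0,0]],[-1,[0,0,0.25],[0,0,0]],[-1,[0,0,0.25],[0,0,0]],[-1,[0,0,0.25],[0,0,0]],[-1,[0,0,0.2],[0,0,0]],[-1,[0,0,0.06],[0,0,0]],[-1,[0,0,0],[0,0,0]]]}}

```text
t: 35.0
ee_pos: [572.0, -37.1, 32.9]
orientation: [-0.164, -3.136, 0.002]
ft_force: [0.2, -0.5, 0.1]
width: 23.9
grasp_force: 30.0
```

Run:
```python
from h import *
st();plan([572.2,-37.6,17.5],down(83.9),1,1)
```

```text
t 35.0 q [-0.08  0.63  1.84 -0.    0.68 -1.55] p [572.  -37.1  32.9] F [ 0.2 -0.5  0.1] M [ 0.   -0.   -0.03] w 23.9 g 30.0
y [ 0.104  0.995 -0.001] z [-0.001 -0.001 -1.   ]
turn total(frac) [-0.002 -0.002  0.003] deg [-0.1 -0.1  0.1] /row [-0.002 -0.002  0.003]
shift mm (after turn) [-0.3 -0.5 15.4] /row frac [-0.003 -0.005  0.154]
```

Call:
{"method": "jog_arm", "body": {"commands": [[-1,[0,0,0.06],[0,0,0]],[-1,[0,0,0.05],[0,0,0]],[-1,[0,0,0.03],[0,0,0]],[-1,[0,0,0],[0,0,0]]]}}

```text
t: 35.4
ee_pos: [572.9, -38.2, 19.9]
orientation: [0.166, 3.136, -0.002]
ft_force: [-0.0, 0.1, -0.3]
width: 23.6
grasp_force: 30.0
```

Call:
{"method": "jog_arm", "body": {"commands": [[-1,[0,0,0.01],[0,0,0]],[-1,[0,0,0.01],[0,0,0]],[-1,[0,0,0],[0,0,0]]]}}

```text
t: 35.7
ee_pos: [573.0, -38.2, 18.0]
orientation: [0.166, 3.136, -0.002]
ft_force: [0.2, -0.4, -0.4]
width: 23.7
grasp_force: 30.0
```

Call:
{"method": "jog_arm", "body": {"commands": [[-1,[0,0,0.01],[0,0,0]],[-1,[0,0,0.005],[0,0,0]],[-1,[0,0,0],[0,0,0]]]}}

```text
t: 36.0
ee_pos: [573.1, -38.2, 17.5]
orientation: [0.166, 3.136, -0.002]
ft_force: [-3.1, -0.5, 10.4]
width: 24.1
grasp_force: 30.0
```

Seated. Release, rise, and retreat for a final look.

Call:
{"method": "jog_arm", "body": {"commands": [[-0.05,[0,0,-0.005],[0,0,0]],[-0.05,[0,0,0],[0,0,0]],[-0.05,[0,0,0],[0,0,0]],[-0.05,[0,0,-0.15],[0,0,0]],[-0.05,[0,0,-0.35],[0,0,0]],[-0.05,[0,0,-0.35],[0,0,0]],[0,[0,0,-0.35],[0,0,0]],[0,[0,0,-0.4],[0,0,0]],[0,[0.3,-0.3,-0.3],[0,0,0]],[0,[0.3,-0.3,0],[0,0,0]]]}}

```text
t: 37.0
ee_pos: [510.4, -90.7, 210.9]
orientation: [0.162, 3.128, -0.004]
ft_force: [-0.1, -0.4, -0.6]
width: 43.7
grasp_force: 0.0
```

Call:
{"method": "jog_arm", "body": {"commands": [[0,[0.2,-0.35,0],[0,0,0]],[0,[0.2,-0.35,0],[0,0,0]],[0,[0,-0.35,0],[0,0,0]],[0,[0,-0.35,0],[0,0,0]],[0,[0,-0.35,0],[0,0,0]],[0,[0,-0.35,0],[0,0,0]],[0,[0,0,0],[0,0,0]],[0,[0,0,0],[0,0,0]]]}}

```text
t: 37.8
ee_pos: [445.7, -295.0, 206.6]
orientation: [0.169, 3.136, -0.002]
ft_force: [0.3, 0.7, -0.7]
width: 43.9
grasp_force: 0.0
```

Run:
```python
from h import *
st()
d=cam('top');P=pts(d);im=d['image'];hsv=cv2.cvtColor(im,cv2.COLOR_BGR2HSV)
k=(P[...,2]>8)&(P[...,2]<60)&(hsv[...,1]>70)&(abs(P[...,0]-575)<105)&(abs(P[...,1]-22)<190)
n,l,s,c=cv2.connectedComponentsWithStats(k.astype(np.uint8))
a=np.radians(-6.1);ex=np.array([np.cos(a),np.sin(a)]);ey=np.array([-ex[1],ex[0]]);C=np.array([571.6,22.7])
for i in range(1,n):
    if s[i,4]>60:
        q=P[l==i];u=q[:,:2]-C;print(s[i],np.round(np.percentile(u@ex,[2,98])),np.round(np.percentile(u@ey,[2,98])),np.round(np.percentile(q[:,2],[10,50,90])))
cv2.imwrite('pics/t5.png',cv2.resize(im[60:310,140:490],None,fx=2.2,fy=2.2))
```

```text
t 37.8 q [-0.61  0.31  1.84 -0.    0.98 -2.07] p [ 445.7 -295.   206.6] F [ 0.3  0.7 -0.7] M [ 0.   -0.01 -0.06] w 43.9 g 0.0
y [ 0.107  0.994 -0.001] z [ 0.001 -0.001 -1.   ]
[278 161  17  15 231] [46. 89.] [45. 93.] [23. 27. 30.]
[252 162  18  16 234] [35. 78.] [123. 172.] [24. 27. 30.]
[253 185  11  31 150] [-86.   7.] [131. 158.] [25. 28. 32.]
[278 184  11  31 153] [-77.  17.] [54. 81.] [25. 28. 32.]
[318 186  11  32 154] [-74.  18.] [-70. -42.] [24. 28. 31.]
[345 193  10  30 210] [-85.   5.] [-153. -126.] [24. 28. 32.]
```

View pics/t5.png

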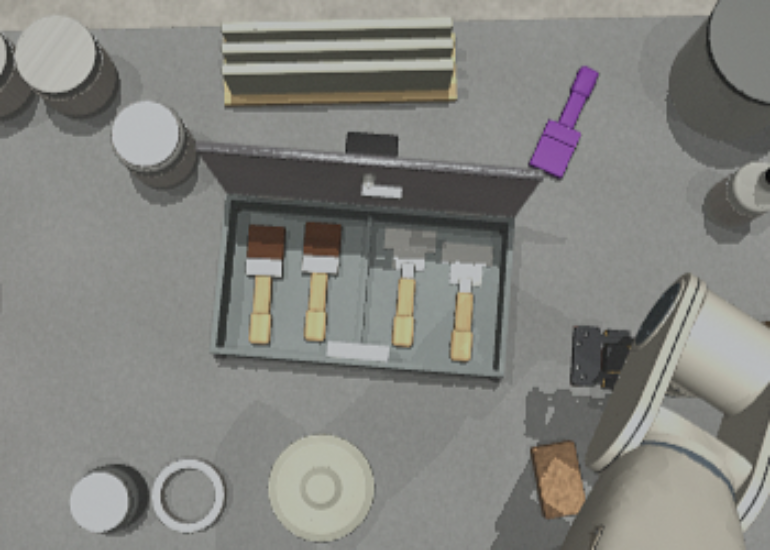

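The view shows two brushes in the left bay (265,285 and 318,280) and two knives in the right (405,290 and 462,300). All four lie flat at z≈28. The lid is upright and the robot is clear of everything.

```bash
python3 -c "
from workcell import close_job
print(close_job())"
```

```text
the job is handed in; nothing more can be done
None
```

I handed the job in at about 38 s: the latch turned free counter-clockwise, the lid stands about upright, and the brush and filling knife each lie flat in the bay with their like; nothing else was moved.

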